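Nest the matching lens hoods, bin the odd one

TASK

Tidy the returned dark lens hoods: nest the two loose rectangular hoods mouth down, one after the other and lined up, fully down over the rectangular hood that stands on the round cork pad, and leave that one standing on its pad. The round hood will not nest with them: stand it mouth down on the floor of the wooden bin. Hoods are brittle, so set them down gently without dropping them, and leave everything else on the counter where it is.

Things in the scene. Friction and masses are not known exactly. Their poses are not given: they have to be found in the camera images.
- pad: Fixed round cork pad, 156 mm across and 4 mm thick, lying on the counter. Origin at the centre of its underside, z up.
- hood_base: Rectangular dark plastic lens hood, loose, mouth down at the middle of the pad: the foot of the stack. Same shape, size and frame as hood_a. In a nested hood a ledge, its underside 41 mm above the mouth, rests on the collar of the hood below: each sits 29 mm higher than the one below. Side play 13 mm at first, about 2 mm when home; it nests only long side along long side (either way round).
- hood_a: Loose rectangular dark plastic lens hood, about 150 g, mouth down, 70 mm high: lip 104 (x) x 86 (y) mm, 4 mm high; 3 mm walls sloping in to 76 x 58 mm at 45 mm high; then an upright collar 68 (x) x 50 (y) mm up to 70 mm, to be gripped from above across its 50 mm (along y). Origin at the centre of its mouth (lowest plane), z up, x along the long side; a half turn looks the same.
- hood_b: The other loose rectangular hood, the same in every way as hood_a, with the same frame.
- hood_round: The odd one: a round dark plastic lens hood, loose, about 140 g, standing mouth down on the counter, 70 mm high, 94 mm across at the mouth, sloping in to 62 mm across at 45 mm high, then an upright round collar 54 mm across from 45 to 70 mm high, to be gripped from above. Origin at the centre of its mouth (its lowest plane), z up.
- film_bin: Fixed open wooden bin, outside 200 (x) x 220 (y) x 80 (height) mm, walls and floor 9 mm thick. Origin at the centre of its underside, z up. A grey plastic film chute, 120 mm wide, comes down to the top of its -y wall from behind, rising away from the bin along -y at about 26 degrees; the space over the bin itself is free.
- bin_floor (a point): The middle of the bin's inner floor (9 mm above the counter), axes as the bin's; 91 mm to the inner wall along x, 101 mm along y.
- light_meter: Bystander: silver light meter with a white dome, 125 x 62 x 39 mm. Origin at the centre of its underside.
- loupe: Bystander: red plastic loupe, 60 mm across, 43 mm high. Origin at the centre of its underside.
- shoe_adapter: Bystander: tarnished chrome flash shoe adapter, 62 x 45 x 32 mm. Origin at the centre of its underside.
- lens_cap: Bystander: black lens cap lying flat, 72 mm across, 11 mm high. Origin at the centre of its underside.
- counter_bell: Bystander: brass counter bell, 80 mm across, 50 mm high. Origin at the centre of its underside.
- flash_head: Bystander: black flash head, about 128 x 75 x 55 mm. Origin at its underside.
Mind the look-alikes: they are no part of the job. What is shaped like the hood_a but green or orange is not meant.

How it is judged:
At the end, for the whole second after the job is handed in: Both loose rectangular hoods nest in either order over the one on the pad (each 26-33 mm above the next, 8 mm and 0.15 rad in line, upright to 0.06 rad), that one within 30 mm of the pad's centre; the round hood stands mouth down on the bin floor; all at rest (((z of hood_a in the frame of hood_base between 0.026 and 0.033 m and horizontal distance between hood_a and hood_base below 0.008 m and angle between the x axis of hood_a and the x axis of hood_base, either way round below 0.15 rad and z of hood_b in the frame of hood_a between 0.026 and 0.033 m and horizontal distance between hood_b and hood_a below 0.008 m and angle between the x axis of hood_b and the x axis of hood_a, either way round below 0.15 rad) or (z of hood_b in the frame of hood_base between 0.026 and 0.033 m and horizontal distance between hood_b and hood_base below 0.008 m and angle between the x axis of hood_b and the x axis of hood_base, either way round below 0.15 rad and z of hood_a in the frame of hood_b between 0.026 and 0.033 m and horizontal distance between hood_a and hood_b below 0.008 m and angle between the x axis of hood_a and the x axis of hood_b, either way round below 0.15 rad)) and angle between each of hood_base, hood_a, hood_b's own z axis and vertical below 0.06 rad and horizontal distance between hood_base and pad below 0.03 m and z of hood_base in the frame of pad below 0.007 m and x of hood_round in the frame of bin_floor between -0.06 and 0.06 m and y of hood_round in the frame of bin_floor between -0.07 and 0.07 m and z of hood_round in the frame of bin_floor below 0.006 m and angle between hood_round's own z axis and vertical below 0.1 rad and linear speed of each of hood_base, hood_a, hood_b, hood_round below 0.02 m/s); the robot touches nothing.
It fails at once if a bystander is moved more than 30 mm (distance of any of light_meter, loupe, shoe_adapter, lens_cap, counter_bell, flash_head from where it was at the start of the episode above 0.03 m).
It fails at once if a hood is dropped: it moves faster than 0.5 m/s (a free fall of about 13 mm) while the fingers do not touch it ((linear speed of hood_a above 0.5 m/s and contact force between the fingers and hood_a below 0.05 N) or (linear speed of hood_b above 0.5 m/s and contact force between the fingers and hood_b below 0.05 N) or (linear speed of hood_round above 0.5 m/s and contact force between the fingers and hood_round below 0.05 N) or (linear speed of hood_base above 0.5 m/s and contact force between the fingers and hood_base below 0.05 N)).
It fails at once if a hood is pressed hard: more than 40 N between hoods, or between the round hood and the bin (contact force between any of hood_a, hood_b and hood_base above 40 N or contact force between hood_a and hood_b above 40 N or contact force between hood_round and film_bin above 40 N).
It also fails if it takes over 67 s, if anything falls off the work surface, if the arm or the gripper's body presses on something with over 40 N, if the wrist force passes 120 N, or if a joint passes its speed limit or range.

ROBOT

A 6-joint arm with a two-finger parallel gripper is mounted at the origin on the work surface. World frame = base frame: x ahead of the robot, y to its left, z up, the work surface at z = 0. Lengths are in m, angles in rad, forces in N, time in s.
With the tool pointing down it reaches from about 0.275 to 0.75 m from the base axis. Payload 10.2 kg.
Tool frame: the origin (TCP) lies between the finger pads; the fingertips stand ctrl.nose_length ahead of it and the grasp point (between the pads) lies 11 mm behind it (ctrl.nose_length is the distance from the TCP to the fingertips, in m); z points along the fingers, y is the line along which they close (so a half turn about z gives the same grasp; the last joint's range is limited). The gripper opens to 85 mm and grips with 20 to 120 N. Pads are 22 mm wide; open, the fingers measure 114 mm over their backs; the gripper's body (76 mm by 85 mm) begins 54 mm behind the grasp point. The pads swing forward as they close: fully open they stand 13 mm farther back than shut.
Start: joints at [1.034, 0.313, 1.498, -0, 1.331, -0.223], TCP at [0.162, 0.499, 0.206] pointing down, gripper open.
Joint ranges: [-2.94, 2.94], [-0.97, 2.17], [0.19, 2.56], [-1.23, 4.37], [0.02, 3.11], [-2.88, 2.88]. Speed limits (rad/s): [2.39, 2.39, 3.01, 3.14, 3.14, 3.14].

INTERFACE

Orientations are given as a unit quaternion [w, x, y, z].
In Python, from rig import ctrl gives the robot as it stands.
- The arm moves only by the shell command python3 -m creep 'ROWS'. ROWS is JSON, a list of rows, each an object of numbers: "claw": the closure in counts, from 0 (fully open) to 255 (shut); "dx", "dy", "dz": the shift along the world's x, y, z in m; "ax", "ay", "az": the turn, a rotation vector about the world's x, y, z in units of 10 degrees (1.0 is 10 degrees). A call has 1 to 8 rows; each row shifts and turns the commanded pose from where the row before left it; what a row does not reach is not made up. A row lasts 1/8 s, in which the tool goes at most 62.5 mm and 10.7 degrees, less where a joint would pass 70% of its speed; a pose out of reach is approached as far as the arm can. A call is refused whole if a number of a shift passes 0.0625 or a number of a turn 1, either way. A call with a gripper value outside its range is refused whole. The fingers move at their own pace and stop on an object; the grip force is fixed at half the most. Time passes only in rows, so rows that do not move let the fingers close. It gives the time, the measured TCP pose, the force, the opening and the grip force at its end, in the units of the state.
- ctrl.get_obs(): the state, without advancing time (a new reading comes with each control period).
- ctrl.camera(name): name is "side" or "top" or "wrist"; returns (picture, depth): 420x560x3 uint8, red, green, blue; 420x560 float32, m along the optical axis (not along the pixel's ray), 0 where there is no reading.
- ctrl.get_calibration(name): a dict with "fx", "fy", "cx", "cy" (pixels), "extrinsics" (4x4, takes a point from camera to world coordinates); the wrist camera has in their place "T_tool_cam" (4x4, takes a point from camera to tool coordinates, whose origin is the TCP and whose axes are the flange's). Camera axes: x right, y down, z forward; pixel columns grow to the right and rows downward; lengths in m; the calibration is good to about 2 mm. A picture is of the moment at which its call begins: read the wrist's pose just before it. get_calibration takes no time and is no camera call.
- ctrl.hand_in(): hands the job in; it is judged then, once.
Trained networks look in the newest picture that a camera, given by its name, has taken for a name from the list of things; names that differ only in an ending like _2 or _b are one class to them, and where a whole thing is asked for, a point or a joint stands for the part that bears it (a point fixed in the world has none). Each returns a list of dicts, best first, with "conf" (0 to 1); they miss things now and then, are a little off and sometimes report something else, mostly with a low value. They report only what shows in the picture. A call takes as long as a camera call. They do not tell look-alikes from the thing itself.
- ctrl.masks_of(camera, thing): "pixels" (420x560 bool, what is visible of it) and "point" ([row, column] in pixels, amid what is visible of it).
- ctrl.landmark_of(camera, thing): "point" ([row, column] in pixels: a listed point, or the origin of a listed thing).
The state is a dict: "time_s": time; "qpos": joint angles; "joint_vel": joint speeds; "tau": joint torques, N m; "eef_pos": TCP position; "tool_rot": TCP orientation; "force": force on the tool from outside, world axes, zero at the start; "moment": the same for the moment, N m; "gripper_width": opening from 0.0 (shut) to 1.0 (fully open); "gripper_force": force on a finger pad.
Only numpy, scipy, OpenCV 4.12 (cv2) and the standard library are available. Lean on these libraries where they do the work, as an engineer would, in place of code of your own. Each camera call takes 0.05 s, during which the arm holds its last target. There are 200 camera calls.

## Working session

There is one attempt and no reset: what is moved stays moved. The work goes in short steps, Python scripts to look and compute and a shell command to move; the robot and the scene stay as the last step left them, time stands still between calls to the robot, and variables do not carry over. Pictures are saved under pics/ and viewed, at most 10 in all, crops included, and the job is handed in when it is done.

```bash
mkdir -p pics; ls; python3 - <<'E'
from rig import ctrl
import cv2,numpy as np
o=ctrl.get_obs();print(o['time_s'],o['eef_pos'],o['tool_rot'],ctrl.nose_length)
ims=[]
for c in ['top','side']:
    p,d=ctrl.camera(c);np.savez('%s0.npz'%c,p=p,d=d);cv2.imwrite('pics/%s0.png'%c,p[...,::-1])
    K=ctrl.get_calibration(c);print(c,K['fx'],K['cx'],K['cy'],np.round(K['extrinsics'],3).tolist())
    for n in ['hood_a','hood_round','pad','film_bin']:
        for m in ctrl.masks_of(c,n): print(c,n,round(m['conf'],2),m['point'],m['pixels'].sum())
E
```

```text
pics
0.0 [0.16191904 0.49909233 0.20561751] [-2.38305686e-04  1.56253761e-01  9.87716721e-01 -6.20069748e-04] 0.008
top 461.69044611699616 280.23835020116564 210.98592523943523 [[0.012, -0.994, 0.106, 0.356], [-1.0, -0.012, 0.004, 0.047], [-0.003, -0.106, -0.994, 1.388], [0.0, 0.0, 0.0, 1.0]]
top hood_a 0.94 [279.6, 369.5] 749
top hood_a 0.86 [306.0, 192.5] 837
top hood_a 0.79 [202.3, 194.8] 816
top hood_a 0.77 [249.7, 144.4] 839
top hood_a 0.73 [173.6, 247.0] 737
top hood_round 0.86 [229.7, 260.5] 600
top pad 0.88 [192.7, 331.9] 1385
top film_bin 0.69 [197.7, 456.7] 10246
side 414.61109699385685 281.19687935925697 218.95796242324616 [[0.982, -0.147, 0.121, 0.338], [-0.19, -0.737, 0.649, -0.796], [-0.007, -0.66, -0.751, 1.037], [0.0, 0.0, 0.0, 1.0]]
side hood_a 0.97 [195.3, 317.0] 792
side hood_a 0.94 [170.8, 277.7] 613
side hood_a 0.9 [319.8, 233.0] 1183
side hood_a 0.89 [179.3, 188.4] 789
side hood_a 0.87 [150.7, 229.7] 571
side hood_a 0.19 [357.0, 335.2] 10243
side hood_a 0.17 [277.1, 262.6] 386
side hood_round 0.75 [212.8, 264.7] 599
side hood_round 0.66 [199.0, 317.3] 833
side hood_round 0.36 [276.2, 316.2] 696
side pad 0.64 [278.9, 314.5] 733
side film_bin 0.83 [356.3, 332.1] 10383
```

View pics/top0.png

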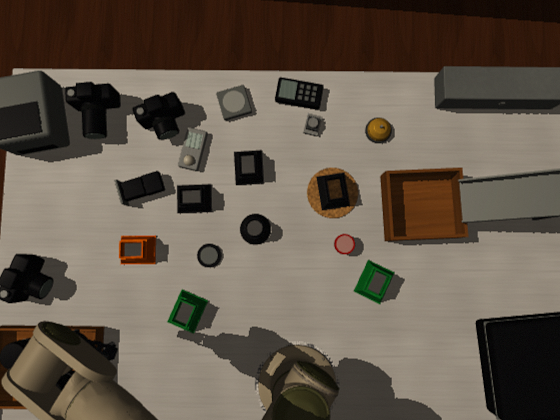

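View pics/side0.png

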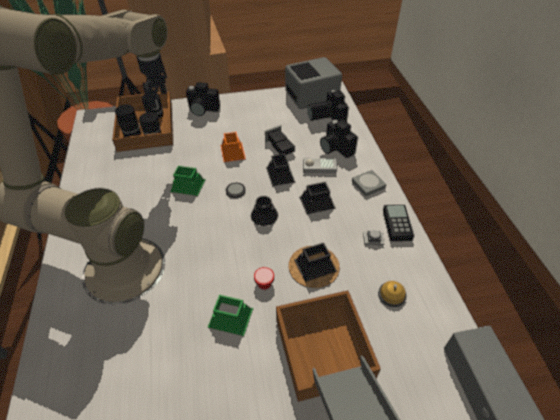

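The top view shows dark hoods at (col,row) (194,198) and (248,167), the base on the pad at (332,190), the round hood at (255,229) and the bin floor at (425,203). The chute enters from the right (-y). The green and orange hoods are decoys.

```bash
cat > h.py <<'E'
from rig import ctrl
import numpy as np,cv2
from scipy.spatial.transform import Rotation as R
def T_of(o):
    q=o['tool_rot'];T=np.eye(4);T[:3,:3]=R.from_quat([q[1],q[2],q[3],q[0]]).as_matrix();T[:3,3]=o['eef_pos'];return T
def cloud(d,c,T=None):
    K=ctrl.get_calibration(c)
    E=T@np.array(K['T_tool_cam']) if c=='wrist' else np.array(K['extrinsics'])
    v,u=np.mgrid[:420,:560]
    P=np.stack([(u-K['cx'])/K['fx']*d,(v-K['cy'])/K['fy']*d,d,np.ones_like(d)],-1)@E.T
    P=P[...,:3];P[d<=0]=np.nan;return P
def rect(P,xy,r,zlo,zhi):
    Q=P.reshape(-1,3);m=(np.hypot(Q[:,0]-xy[0],Q[:,1]-xy[1])<r)&(Q[:,2]>zlo)&(Q[:,2]<zhi);Q=Q[m]
    if len(Q)<8:return None
    (cx,cy),(w,h),a=cv2.minAreaRect((Q[:,:2]*1000).astype(np.float32))
    if w<h:w,h,a=h,w,a+90
    a=(a+90)%180-90   # direction of long side, world deg
    return dict(c=np.round([cx,cy],1),mean=np.round(Q.mean(0)*1000,1),long=round(w,1),short=round(h,1),ang=round(a,1),n=len(Q))
E
python3 - <<'E'
from h import *
z=np.load('top0.npz');P=cloud(z['d'],'top')
S=np.load('side0.npz');Q=cloud(S['d'],'side')
for n,(c,r) in dict(h1=(194,198),h2=(248,167),base=(334,188),rnd=(255,229),loupe=(344,244),meter=(194,149),adapt=(314,125),bell=(378,130),cap=(209,255),flash=(140,188),g2=(374,281),or_=(137,249)).items():
    p=np.nanmedian(P[r-6:r+7,c-6:c+7].reshape(-1,3),0)
    print(n,np.round(p*1000), end=' ')
    if n in('h1','h2','base','rnd'):
        p=np.nanmean(P[r-6:r+7,c-6:c+7].reshape(-1,3),0)
        for M in(P,Q):
            print('\n  collar',rect(M,p[:2],.06,.058,.09));print('  all',rect(M,p[:2],.075,.008,.09))
    print()
b=P[180:230,395:450];print('floor z',np.nanmedian(b[...,2]))
W=P.reshape(-1,3);m=(W[:,2]>.07)&(W[:,2]<.09)&(W[:,0]>.2)&(W[:,0]<.6)&(W[:,1]<-.15)&(W[:,1]>-.5);print(np.nanmin(W[m],0),np.nanmax(W[m],0),cv2.minAreaRect((W[m][:,:2]*1000).astype(np.float32)))
m=(W[:,2]>.0)&(W[:,2]<.02)&(abs(W[:,0]-.4)<.2)&(W[:,1]<-.2)&(W[:,1]>-.45)
for n in['pad','hood_base','bin_floor','hood_round','film_bin']:
    ctrl.camera('top') if n=='pad' else 0
    for l in ctrl.landmark_of('top',n)[:5]:
        r,c=np.int32(np.round(l['point']));print(n,round(l['conf'],2),l['point'],np.round(P[r,c]*1000))
E
```

```text
h1 [541. 312.   1.] 
  collar {'c': array([542.1, 314.6]), 'mean': array([541.6, 315.1,  67.1]), 'long': 69.2, 'short': 51.4, 'ang': -87.0, 'n': 159}
  all {'c': array([540.6, 313.2]), 'mean': array([534.9, 305.5,  41.1]), 'long': 104.0, 'short': 83.6, 'ang': -85.9, 'n': 598}

  collar {'c': array([541.6, 312.6]), 'mean': array([542.2, 311. ,  66.8]), 'long': 77.7, 'short': 50.3, 'ang': -86.8, 'n': 140}
  all {'c': array([541.1, 312.5]), 'mean': array([537.8, 301.5,  40.5]), 'long': 102.1, 'short': 83.1, 'ang': -89.1, 'n': 564}

h2 [639. 153.  -0.] 
  collar {'c': array([638.6, 151.2]), 'mean': array([638.5, 151.8,  68. ]), 'long': 70.3, 'short': 50.4, 'ang': 4.5, 'n': 137}
  all {'c': array([635.3, 149.6]), 'mean': array([629.1, 148. ,  41.1]), 'long': 98.7, 'short': 81.6, 'ang': 3.0, 'n': 569}

  collar {'c': array([639.3, 151.1]), 'mean': array([639.6, 148.9,  66.9]), 'long': 69.7, 'short': 55.6, 'ang': 3.6, 'n': 173}
  all {'c': array([634.9, 147.7]), 'mean': array([634.8, 139.6,  41.1]), 'long': 98.2, 'short': 85.3, 'ang': 8.0, 'n': 725}

base [ 576. -109.    3.] 
  collar {'c':
[... 1035 characters left out ...]
52.5, 'n': 576}

loupe [ 406. -134.   42.] 
meter [687. 316.  24.] 
adapt [765. -46.  24.] 
bell [ 749. -237.   36.] 
cap [370. 263.  11.] 
flash [563. 467.  43.] 
g2 [ 299. -228.    1.] 
or_ [385. 481.  -0.] 
floor z 0.008292732019642424
[ 0.26289596 -0.48021792  0.07001356] [ 0.59886443 -0.1942899   0.08997963] ((429.7814636230469, -349.498046875), (255.32252502441406, 372.58270263671875), 79.84130096435547)
pad 0.71 [189.8, 331.7] [ 570. -103.    5.]
hood_base 0.93 [189.9, 334.9] [ 570. -112.    4.]
bin_floor 0.88 [205.9, 417.5] [ 524. -361.   10.]
hood_round 0.56 [223.9, 255.8] [465. 126.  -1.]
film_bin 0.98 [204.4, 417.8] [ 530. -361.    8.]
film_bin 0.19 [200.1, 197.0] [536. 306.  -2.]
```

```bash
python3 -m creep '[{"claw":0,"dx":0.0475,"dy":-0.023,"az":-0.86},{"claw":0,"dx":0.0475,"dy":-0.023,"az":-0.86},{"claw":0,"dx":0.0475,"dy":-0.023,"az":-0.86},{"claw":0,"dx":0.0475,"dy":-0.023,"az":-0.86},{"claw":0,"dx":0.0475,"dy":-0.023,"az":-0.86},{"claw":0,"dx":0.0475,"dy":-0.023,"az":-0.86},{"claw":0,"dx":0.0475,"dy":-0.023,"az":-0.86},{"claw":0,"dx":0.0475,"dy":-0.023,"az":-0.86}]'
cat > look.py <<'E'
import sys
from h import *
x,y,zlo,zhi=map(float,sys.argv[1:5])
o=ctrl.get_obs();T=T_of(o);p,d=ctrl.camera('wrist');P=cloud(d,'wrist',T)
ty=T[:3,1];tz=T[:3,2]
print('t',o['time_s'],'tcp',np.round(o['eef_pos']*1000,1),'yaw_y',round(np.degrees(np.arctan2(ty[1],ty[0])),1),'tilt',np.round(tz,3),'F',np.round(o['force'],1),'w',o['gripper_width'])
print(rect(P,(x,y),.06,zlo,zhi))
if len(sys.argv)>5: cv2.imwrite('pics/'+sys.argv[5],p[...,::-1])
E
python3 look.py .5415 .314 .06 .08 w1.png
```

```text
t 0.8 tcp [162.1 499.4 206.2] yaw_y 72.0 tilt [-0. -0. -1.] F [-0.   0.   0.2] w 0.9993690963241167
Noneinvalid input
```

View pics/w1.png

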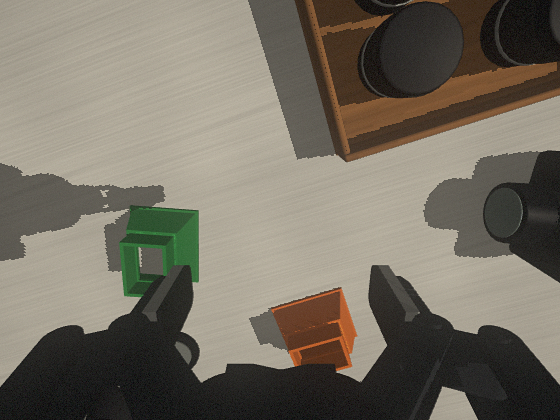

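The wrist view shows only the orange and green decoys. The arm didn't move because the call was refused, so I'll try again with every key in each row.

```bash
python3 -m creep '[{"claw":0,"dx":0.0475,"dy":-0.023,"dz":0,"ax":0,"ay":0,"az":-0.86},{"claw":0,"dx":0.0475,"dy":-0.023,"dz":0,"ax":0,"ay":0,"az":-0.86},{"claw":0,"dx":0.0475,"dy":-0.023,"dz":0,"ax":0,"ay":0,"az":-0.86},{"claw":0,"dx":0.0475,"dy":-0.023,"dz":0,"ax":0,"ay":0,"az":-0.86},{"claw":0,"dx":0.0475,"dy":-0.023,"dz":0,"ax":0,"ay":0,"az":-0.86},{"claw":0,"dx":0.0475,"dy":-0.023,"dz":0,"ax":0,"ay":0,"az":-0.86},{"claw":0,"dx":0.0475,"dy":-0.023,"dz":0,"ax":0,"ay":0,"az":-0.86},{"claw":0,"dx":0.0475,"dy":-0.023,"dz":0,"ax":0,"ay":0,"az":-0.86}]'
python3 look.py .5415 .314 .06 .08 w2.png
```

```text
time_s: 1.85
eef_pos: [0.5435, 0.3144, 0.2062]
tool_rot: [-0.0, 0.689, 0.725, 0.0]
force: [-0.5, 0.2, 0.2]
gripper_width: 1.001
gripper_force: 0.0
t 1.85 tcp [543.5 314.4 206.2] yaw_y 2.9 tilt [ 0.  0. -1.] F [-0.5  0.2  0.2] w 1.0013354393419447
{'c': array([541.9, 315. ]), 'mean': array([541.5, 314.6,  69.4]), 'long': 68.7, 'short': 50.0, 'ang': -87.1, 'n': 1109}
```

```bash
python3 -m creep '[{"claw":0,"dx":-0.0015,"dy":0,"dz":-0.045,"ax":0,"ay":0,"az":0},{"claw":0,"dx":0,"dy":0,"dz":-0.045,"ax":0,"ay":0,"az":0},{"claw":0,"dx":0,"dy":0,"dz":-0.04,"ax":0,"ay":0,"az":0},{"claw":0,"dx":0,"dy":0,"dz":-0.014,"ax":0,"ay":0,"az":0},{"claw":0,"dx":0,"dy":0,"dz":-0.008,"ax":0,"ay":0,"az":0},{"claw":0,"dx":0,"dy":0,"dz":0,"ax":0,"ay":0,"az":0}]'
python3 -m creep '[{"claw":255,"dx":0,"dy":0,"dz":0,"ax":0,"ay":0,"az":0},{"claw":255,"dx":0,"dy":0,"dz":0,"ax":0,"ay":0,"az":0},{"claw":255,"dx":0,"dy":0,"dz":0,"ax":0,"ay":0,"az":0},{"claw":255,"dx":0,"dy":0,"dz":0,"ax":0,"ay":0,"az":0},{"claw":255,"dx":0,"dy":0,"dz":0,"ax":0,"ay":0,"az":0},{"claw":255,"dx":0,"dy":0,"dz":0,"ax":0,"ay":0,"az":0}]'
```

```text
time_s: 2.65
eef_pos: [0.541, 0.3155, 0.0551]
tool_rot: [0.0, 0.687, 0.727, 0.001]
force: [0.4, 0.0, -0.2]
gripper_width: 0.995
gripper_force: 0.0
time_s: 3.4
eef_pos: [0.5406, 0.3154, 0.0542]
tool_rot: [-0.0, 0.687, 0.727, -0.0]
force: [-0.6, -0.2, -0.4]
gripper_width: 0.001
gripper_force: 0.0
```

```bash
python3 look.py .5415 .314 .06 .08 w3.png
```

```text
t 3.4 tcp [540.6 315.4  54.2] yaw_y 3.2 tilt [-0. -0. -1.] F [-0.6 -0.2 -0.4] w 0.0014136723323564797
{'c': array([541.6, 317.1]), 'mean': array([541.5, 329.9,  69.1]), 'long': 64.8, 'short': 50.3, 'ang': -87.2, 'n': 3041}
```

View pics/w3.png

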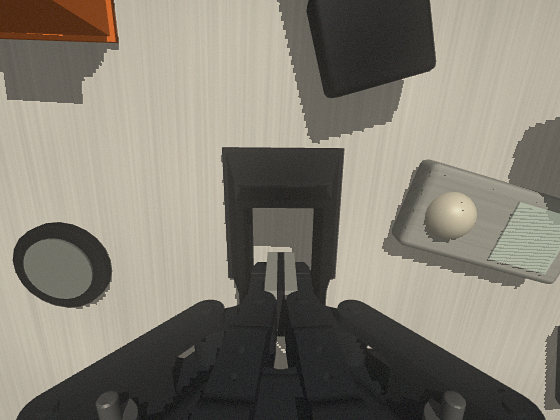

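The wrist view shows the fingers shut at (280,260) over the hood's opening, with the hood unmoved. I'll measure how high the fingertips really are.

```bash
python3 - <<'E'
from h import *
o=ctrl.get_obs();T=T_of(o);p,d=ctrl.camera('wrist');P=cloud(d,'wrist',T)
print(np.round(ctrl.get_calibration('wrist')['T_tool_cam'],3))
for c in(235,250,262,272,280,288,300,325):
    print(c,[tuple(np.round(P[r,c]*1000).astype(int).tolist()) for r in(170,200,230,245,255,265,280,300,330)])
E
```

```text
[[ 0.    -0.949 -0.315  0.081]
 [ 1.     0.     0.001 -0.   ]
 [-0.001 -0.315  0.949 -0.168]
 [ 0.     0.     0.     1.   ]]
235 [(510, 355, 31), (515, 348, 71), (511, 319, 42), (511, 306, 37), (511, 297, 34), (510, 288, 32), (510, 273, 27), (507, 238, 1), (526, 331, 147)]
250 [(519, 356, 32), (523, 348, 70), (521, 321, 45), (522, 311, 46), (522, 304, 46), (522, 296, 46), (527, 322, 104), (529, 327, 126), (531, 332, 147)]
262 [(527, 356, 32), (529, 348, 70), (527, 302, 1), (527, 290, 2), (528, 280, -1), (531, 322, 90), (532, 322, 104), (533, 328, 127), (534, 332, 147)]
272 [(533, 356, 31), (534, 349, 71), (535, 303, 1), (535, 290, 1), (536, 326, 87), (536, 326, 97), (536, 326, 110), (537, 328, 126), (537, 316, 129)]
280 [(538, 357, 31), (538, 349, 70), (541, 303, 0), (542, 291, 2), (540, 326, 87), (540, 327, 98), (540, 326, 110), (540, 322, 119), (541, 307, 118)]
288 [(543, 357, 32), (543, 349, 70), (547, 303, 1), (548, 291, 1), (544, 327, 88), (543, 326, 97), (543, 326, 110), (543, 327, 125), (543, 317, 129)]
300 [(551, 357, 31), (549, 350, 71), (557, 304, 0), (558, 291, 1), (558, 283, 1), (550, 322, 90), (549, 322, 103), (547, 329, 127), (545, 333, 147)]
325 [(566, 358, 31), (562, 350, 70), (563, 334, 70), (564, 325, 71), (565, 319, 71), (565, 313, 71), (566, 303, 71), (568, 290, 70), (553, 333, 147)]
```

The real fingertips sit about 28 mm above where the numbers put them (about z 82 when the TCP is at 54). That explains the empty closure above the collar. I'll open and measure the tips again when open.

```bash
cat > tips.py <<'E'
from h import *
o=ctrl.get_obs();T=T_of(o);p,d=ctrl.camera('wrist');P=cloud(d,'wrist',T)
L=(P-T[:3,3])@T[:3,:3]  # tool coords
m=(abs(L[...,0])<.016)&(abs(L[...,1])<.06)&(L[...,2]<.03)&(L[...,2]>-.1)&(P[...,2]>.074)
print('tcp',np.round(o['eef_pos']*1000,1),'w',o['gripper_width'],o['gripper_force'],'F',np.round(o['force'],1))
for s in(-1,1):
    q=L[m&(np.sign(L[...,1])==s)]*1000
    if len(q):
        t=np.sort(q[:,2])[-20:];k=q[q[:,2]>t[0]-4];print(s,'tip tool-z',t[-1],np.median(t),'y range',k[:,1].min(),k[:,1].max(),'x',k[:,0].min(),k[:,0].max())
E
python3 tips.py
python3 -m creep '[{"claw":0,"dx":0,"dy":0,"dz":0.01,"ax":0,"ay":0,"az":0},{"claw":0,"dx":0,"dy":0,"dz":0,"ax":0,"ay":0,"az":0},{"claw":0,"dx":0,"dy":0,"dz":0,"ax":0,"ay":0,"az":0},{"claw":0,"dx":0,"dy":0,"dz":0,"ax":0,"ay":0,"az":0},{"claw":0,"dx":0,"dy":0,"dz":0,"ax":0,"ay":0,"az":0}]'
python3 tips.py
```

```text
tcp [540.6 315.3  54.2] w 0.0024141828861472384 0.0 F [ 0.1 -0.8 -0.3]
-1 tip tool-z -28.695447886352788 -30.11738290471549 y range -12.451198234320458 -0.27786781555006684 x 5.949082073960743 11.320233473476438
1 tip tool-z -29.230394884448486 -30.10252101367386 y range 0.20482640218648177 12.40360764951544 x 6.072878247546176 11.673172398180064
time_s: 4.18
eef_pos: [0.5405, 0.3153, 0.064]
tool_rot: [-0.0, 0.687, 0.727, -0.0]
force: [0.8, -0.7, -0.5]
gripper_width: 0.995
gripper_force: 0.0
tcp [540.5 315.3  64. ] w 0.9948780018400981 0.0 F [ 0.8 -0.7 -0.5]
-1 tip tool-z -38.4187343144994 -39.53150398377706 y range -49.450976220341225 -42.26720454274286 x -11.196625617580377 11.18611622624167
1 tip tool-z -38.26944190494475 -39.379553388083096 y range 42.14383167695451 48.651688059558666 x -10.903518063464409 11.224327388716372
```

```bash
python3 -m creep '[{"claw":0,"dx":0.001,"dy":0,"dz":-0.02,"ax":0,"ay":0,"az":0},{"claw":0,"dx":0,"dy":0,"dz":-0.015,"ax":0,"ay":0,"az":0},{"claw":0,"dx":0,"dy":0,"dz":-0.011,"ax":0,"ay":0,"az":0},{"claw":0,"dx":0,"dy":0,"dz":0,"ax":0,"ay":0,"az":0}]'
python3 -m creep '[{"claw":255,"dx":0,"dy":0,"dz":0,"ax":0,"ay":0,"az":0},{"claw":255,"dx":0,"dy":0,"dz":0,"ax":0,"ay":0,"az":0},{"claw":255,"dx":0,"dy":0,"dz":0,"ax":0,"ay":0,"az":0},{"claw":255,"dx":0,"dy":0,"dz":0,"ax":0,"ay":0,"az":0},{"claw":255,"dx":0,"dy":0,"dz":0,"ax":0,"ay":0,"az":0}]'
```

```text
time_s: 4.72
eef_pos: [0.5412, 0.3152, 0.0174]
tool_rot: [-0.0, 0.687, 0.727, -0.001]
force: [0.0, 0.2, -0.2]
gripper_width: 0.998
gripper_force: 0.0
time_s: 5.35
eef_pos: [0.5421, 0.3156, 0.0191]
tool_rot: [0.0, 0.687, 0.727, 0.001]
force: [0.4, -0.6, 5.3]
gripper_width: 0.573
gripper_force: 63.9
```

```bash
python3 -m creep '[{"claw":255,"dx":0,"dy":0,"dz":0.02,"ax":0,"ay":0,"az":0},{"claw":255,"dx":0,"dy":0,"dz":0.04,"ax":0,"ay":0,"az":0},{"claw":255,"dx":0,"dy":0,"dz":0.05,"ax":0,"ay":0,"az":-0.1},{"claw":255,"dx":0,"dy":0,"dz":0.04,"ax":0,"ay":0,"az":-0.2}]'
python3 -m creep '[{"claw":255,"dx":0.003,"dy":-0.05,"dz":0,"ax":0,"ay":0,"az":-1},{"claw":255,"dx":0.003,"dy":-0.05,"dz":0,"ax":0,"ay":0,"az":-1},{"claw":255,"dx":0.003,"dy":-0.05,"dz":0,"ax":0,"ay":0,"az":-1},{"claw":255,"dx":0.003,"dy":-0.05,"dz":0,"ax":0,"ay":0,"az":-1},{"claw":255,"dx":0.003,"dy":-0.05,"dz":0,"ax":0,"ay":0,"az":-1},{"claw":255,"dx":0.003,"dy":-0.05,"dz":0,"ax":0,"ay":0,"az":-1},{"claw":255,"dx":0.003,"dy":-0.05,"dz":0,"ax":0,"ay":0,"az":-1},{"claw":255,"dx":0.003,"dy":-0.04,"dz":0,"ax":0,"ay":0,"az":-1}]'
python3 -m creep '[{"claw":255,"dx":0.003,"dy":-0.03,"dz":0,"ax":0,"ay":0,"az":0},{"claw":255,"dx":0,"dy":0,"dz":0,"ax":0,"ay":0,"az":0}]'
cat > look2.py <<'E'
import sys
from h import *
from rig import ctrl
x,y,z=map(float,sys.argv[1:4])   # expected held/top collar-top centre
o=ctrl.get_obs();T=T_of(o);ty=T[:3,1]
print('t',o['time_s'],'tcp',np.round(o['eef_pos']*1000,1),'yaw_y',round(np.degrees(np.arctan2(ty[1],ty[0])),1),'w',round(o['gripper_width'],3),'F',np.round(o['force'],1))
bx,by=.5687,-.1058
for c in('top','side','wrist'):
    p,d=ctrl.camera(c);P=cloud(d,c,T)
    print(c,'lip',rect(P,(x,y),.085,z-.070-.004,z-.070+.014)); print('  base',rect(P,(bx,by),.06,.06,.085))
    if len(sys.argv)>4: cv2.imwrite('pics/%s_%s.png'%(sys.argv[4],c),p[...,::-1])
E
python3 look2.py .5687 -.1058 .22 n1
```

```text
time_s: 5.85
eef_pos: [0.5415, 0.3153, 0.1699]
tool_rot: [0.0, 0.706, 0.708, 0.0]
force: [1.1, -0.8, -1.0]
gripper_width: 0.574
gripper_force: 63.1
time_s: 6.85
eef_pos: [0.5652, -0.0765, 0.1679]
tool_rot: [-0.0, 0.996, 0.086, -0.0]
force: [0.8, -0.2, -0.9]
gripper_width: 0.573
gripper_force: 63.0
time_s: 7.1
eef_pos: [0.5683, -0.1064, 0.1677]
tool_rot: [-0.0, 0.996, 0.088, -0.0]
force: [0.2, 1.0, -1.9]
gripper_width: 0.575
gripper_force: 63.1
t 7.1 tcp [ 568.3 -106.4  167.7] yaw_y -79.9 w 0.575 F [ 0.2  1.  -1.9]
top lip {'c': array([ 582.3, -103.2]), 'mean': array([ 583.2, -103.7,  154.6]), 'long': 110.5, 'short': 8.9, 'ang': 60.1, 'n': 12}
  base None
side lip {'c': array([ 569.1, -108. ]), 'mean': array([ 557.7, -129.3,  156.1]), 'long': 104.6, 'short': 87.3, 'ang': 9.6, 'n': 276}
  base {'c': array([ 568.9, -107.7]), 'mean': array([ 567.6, -119.7,   70.6]), 'long': 69.4, 'short': 51.2, 'ang': 7.1, 'n': 161}
wrist lip {'c': array([ 570.4, -106.2]), 'mean': array([ 592.3, -102. ,  155.4]), 'long': 99.6, 'short': 86.5, 'ang': 9.8, 'n': 3690}
  base {'c': array([ 534.7, -112.7]), 'mean': array([ 535.7, -116.8,   74.5]), 'long': 49.0, 'short': 2.3, 'ang': -80.1, 'n': 70}
```

```bash
python3 -m creep '[{"claw":255,"dx":0,"dy":0,"dz":-0.035,"ax":0,"ay":0,"az":0},{"claw":255,"dx":0,"dy":0,"dz":-0.03,"ax":0,"ay":0,"az":0},{"claw":255,"dx":0,"dy":0,"dz":-0.02,"ax":0,"ay":0,"az":0},{"claw":255,"dx":0,"dy":0,"dz":-0.01,"ax":0,"ay":0,"az":0},{"claw":255,"dx":0,"dy":0,"dz":0,"ax":0,"ay":0,"az":0}]'
python3 -m creep '[{"claw":255,"dx":0,"dy":0,"dz":-0.005,"ax":0,"ay":0,"az":0},{"claw":255,"dx":0,"dy":0,"dz":-0.004,"ax":0,"ay":0,"az":0},{"claw":255,"dx":0,"dy":0,"dz":-0.003,"ax":0,"ay":0,"az":0},{"claw":255,"dx":0,"dy":0,"dz":0,"ax":0,"ay":0,"az":0}]'
python3 -m creep '[{"claw":255,"dx":0,"dy":0,"dz":-0.003,"ax":0,"ay":0,"az":0},{"claw":255,"dx":0,"dy":0,"dz":-0.002,"ax":0,"ay":0,"az":0},{"claw":255,"dx":0,"dy":0,"dz":0,"ax":0,"ay":0,"az":0}]'
```

```text
time_s: 7.88
eef_pos: [0.5685, -0.1041, 0.0731]
tool_rot: [-0.0, 0.996, 0.089, -0.0]
force: [0.1, 0.5, -1.0]
gripper_width: 0.575
gripper_force: 63.2
time_s: 8.38
eef_pos: [0.5685, -0.1046, 0.061]
tool_rot: [-0.0, 0.996, 0.089, -0.0]
force: [0.4, -0.2, -1.0]
gripper_width: 0.573
gripper_force: 63.2
time_s: 8.75
eef_pos: [0.5685, -0.1046, 0.056]
tool_rot: [-0.0, 0.996, 0.089, -0.0]
force: [0.5, 0.4, -1.2]
gripper_width: 0.577
gripper_force: 63.2
```

```bash
python3 -m creep '[{"claw":255,"dx":0,"dy":-0.001,"dz":-0.002,"ax":0,"ay":0,"az":0},{"claw":255,"dx":0,"dy":0,"dz":-0.001,"ax":0,"ay":0,"az":0},{"claw":255,"dx":0,"dy":0,"dz":0,"ax":0,"ay":0,"az":0}]'
python3 -m creep '[{"claw":255,"dx":0,"dy":0,"dz":-0.001,"ax":0,"ay":0,"az":0},{"claw":255,"dx":0,"dy":0,"dz":0,"ax":0,"ay":0,"az":0}]'
```

```text
time_s: 9.12
eef_pos: [0.5685, -0.1056, 0.0531]
tool_rot: [-0.0, 0.996, 0.089, -0.0]
force: [-0.8, -0.5, -2.2]
gripper_width: 0.573
gripper_force: 63.2
time_s: 9.38
eef_pos: [0.5686, -0.1056, 0.0522]
tool_rot: [-0.0, 0.996, 0.089, 0.0]
force: [0.4, -0.3, -1.4]
gripper_width: 0.576
gripper_force: 63.4
```

```bash
python3 -m creep '[{"claw":255,"dx":0,"dy":0,"dz":-0.001,"ax":0,"ay":0,"az":0},{"claw":255,"dx":0,"dy":0,"dz":0,"ax":0,"ay":0,"az":0}]'
python3 -m creep '[{"claw":255,"dx":0,"dy":0,"dz":-0.001,"ax":0,"ay":0,"az":0},{"claw":255,"dx":0,"dy":0,"dz":0,"ax":0,"ay":0,"az":0}]'
```

```text
time_s: 9.62
eef_pos: [0.5686, -0.1056, 0.0521]
tool_rot: [0.0, 0.996, 0.089, 0.0]
force: [-3.3, 0.3, 6.0]
gripper_width: 0.573
gripper_force: 64.1
time_s: 9.88
eef_pos: [0.5687, -0.1057, 0.0521]
tool_rot: [0.0, 0.996, 0.089, 0.0]
force: [-7.2, 3.0, 14.4]
gripper_width: 0.575
gripper_force: 65.2
```

```bash
python3 -m creep '[{"claw":255,"dx":0,"dy":0,"dz":0.001,"ax":0,"ay":0,"az":0},{"claw":0,"dx":0,"dy":0,"dz":0,"ax":0,"ay":0,"az":0},{"claw":0,"dx":0,"dy":0,"dz":0,"ax":0,"ay":0,"az":0},{"claw":0,"dx":0,"dy":0,"dz":0,"ax":0,"ay":0,"az":0},{"claw":0,"dx":0,"dy":0,"dz":0.02,"ax":0,"ay":0,"az":0},{"claw":0,"dx":0,"dy":0,"dz":0.05,"ax":0,"ay":0,"az":0},{"claw":0,"dx":0,"dy":0,"dz":0.05,"ax":0,"ay":0,"az":0},{"claw":0,"dx":0,"dy":0,"dz":0,"ax":0,"ay":0,"az":0}]'
python3 look.py .5687 -.106 .09 .12
python3 -m creep '[{"claw":0,"dx":0.012,"dy":0.043,"dz":0,"ax":0,"ay":0,"az":-0.1},{"claw":0,"dx":0.012,"dy":0.043,"dz":0,"ax":0,"ay":0,"az":-0.1},{"claw":0,"dx":0.012,"dy":0.043,"dz":0,"ax":0,"ay":0,"az":-0.1},{"claw":0,"dx":0.012,"dy":0.043,"dz":0,"ax":0,"ay":0,"az":-0.1},{"claw":0,"dx":0.012,"dy":0.043,"dz":0,"ax":0,"ay":0,"az":-0.1},{"claw":0,"dx":0.01,"dy":0.042,"dz":0,"ax":0,"ay":0,"az":-0.1},{"claw":0,"dx":0,"dy":0,"dz":0,"ax":0,"ay":0,"az":0}]'
python3 look.py .639 .151 .06 .08
```

```text
time_s: 10.88
eef_pos: [0.5702, -0.1062, 0.175]
tool_rot: [0.002, 0.996, 0.089, 0.003]
force: [-0.1, 0.2, -0.4]
gripper_width: 0.999
gripper_force: 0.0
t 10.875 tcp [ 570.2 -106.2  175. ] yaw_y -79.8 tilt [ 0.007 -0.003 -1.   ] F [-0.1  0.2 -0.4] w 0.9987583006539231
{'c': array([ 568.3, -106.1]), 'mean': array([ 568. , -106.2,  101.3]), 'long': 68.9, 'short': 50.3, 'ang': 10.0, 'n': 1923}
time_s: 11.8
eef_pos: [0.6379, 0.154, 0.1688]
tool_rot: [-0.0, 0.999, 0.039, -0.002]
force: [-0.2, -0.4, 0.1]
gripper_width: 1.002
gripper_force: 0.0
t 11.8 tcp [637.9 154.  168.8] yaw_y -85.6 tilt [-0.003  0.    -1.   ] F [-0.2 -0.4  0.1] w 1.00189062760402
{'c': array([638.7, 151.3]), 'mean': array([639.9, 151.2,  69.1]), 'long': 69.2, 'short': 50.1, 'ang': 4.4, 'n': 1472}
```

```bash
python3 -m creep '[{"claw":0,"dx":0.001,"dy":-0.0025,"dz":-0.045,"ax":0,"ay":0,"az":0},{"claw":0,"dx":0,"dy":0,"dz":-0.045,"ax":0,"ay":0,"az":0},{"claw":0,"dx":0,"dy":0,"dz":-0.03,"ax":0,"ay":0,"az":0},{"claw":0,"dx":0,"dy":0,"dz":-0.02,"ax":0,"ay":0,"az":0},{"claw":0,"dx":0,"dy":0,"dz":-0.009,"ax":0,"ay":0,"az":0},{"claw":0,"dx":0,"dy":0,"dz":0,"ax":0,"ay":0,"az":0}]'
python3 -m creep '[{"claw":255,"dx":0,"dy":0,"dz":0,"ax":0,"ay":0,"az":0},{"claw":255,"dx":0,"dy":0,"dz":0,"ax":0,"ay":0,"az":0},{"claw":255,"dx":0,"dy":0,"dz":0,"ax":0,"ay":0,"az":0},{"claw":255,"dx":0,"dy":0,"dz":0,"ax":0,"ay":0,"az":0},{"claw":255,"dx":0,"dy":0,"dz":0,"ax":0,"ay":0,"az":0}]'
```

```text
time_s: 12.6
eef_pos: [0.6397, 0.1486, 0.0224]
tool_rot: [0.0, 0.999, 0.037, 0.0]
force: [0.3, -0.3, 0.0]
gripper_width: 1.0
gripper_force: 0.0
time_s: 13.22
eef_pos: [0.6403, 0.149, 0.0235]
tool_rot: [-0.0, 0.999, 0.037, 0.001]
force: [-1.4, 0.5, 5.7]
gripper_width: 0.573
gripper_force: 63.9
```

```bash
python3 -m creep '[{"claw":255,"dx":0,"dy":0,"dz":0.02,"ax":0,"ay":0,"az":0},{"claw":255,"dx":0,"dy":0,"dz":0.05,"ax":0,"ay":0,"az":0},{"claw":255,"dx":0,"dy":0,"dz":0.05,"ax":0,"ay":0,"az":0},{"claw":255,"dx":0,"dy":0,"dz":0.05,"ax":0,"ay":0,"az":0}]'
python3 -m creep '[{"claw":255,"dx":-0.012,"dy":-0.043,"dz":0,"ax":0,"ay":0,"az":0.1},{"claw":255,"dx":-0.012,"dy":-0.043,"dz":0,"ax":0,"ay":0,"az":0.1},{"claw":255,"dx":-0.012,"dy":-0.043,"dz":0,"ax":0,"ay":0,"az":0.1},{"claw":255,"dx":-0.012,"dy":-0.043,"dz":0,"ax":0,"ay":0,"az":0.1},{"claw":255,"dx":-0.012,"dy":-0.043,"dz":0,"ax":0,"ay":0,"az":0.1},{"claw":255,"dx":-0.011,"dy":-0.04,"dz":0,"ax":0,"ay":0,"az":0.06},{"claw":255,"dx":0,"dy":0,"dz":0,"ax":0,"ay":0,"az":0},{"claw":255,"dx":0,"dy":0,"dz":0,"ax":0,"ay":0,"az":0}]'
python3 look2.py .5687 -.1058 .24 n2
```

```text
time_s: 13.72
eef_pos: [0.6393, 0.1488, 0.1951]
tool_rot: [0.0, 0.999, 0.037, 0.0]
force: [0.8, -0.1, -1.3]
gripper_width: 0.572
gripper_force: 63.0
time_s: 14.72
eef_pos: [0.5687, -0.1056, 0.1929]
tool_rot: [0.0, 0.996, 0.086, 0.0]
force: [-0.4, 0.1, -0.7]
gripper_width: 0.572
gripper_force: 63.1
t 14.725 tcp [ 568.7 -105.6  192.9] yaw_y -80.2 w 0.572 F [-0.4  0.1 -0.7]
top lip {'c': array([ 583.9, -105.2]), 'mean': array([ 573.5, -121.3,  173.2]), 'long': 113.7, 'short': 9.2, 'ang': 58.6, 'n': 13}
  base None
side lip {'c': array([ 569.2, -106.8]), 'mean': array([ 558.8, -129.8,  176.8]), 'long': 106.3, 'short': 87.9, 'ang': 9.6, 'n': 284}
  base {'c': array([ 567.2, -108.6]), 'mean': array([ 563. , -119.7,   72.7]), 'long': 85.3, 'short': 67.4, 'ang': 9.8, 'n': 362}
wrist lip {'c': array([ 570.2, -105.6]), 'mean': array([ 592.5, -101.8,  175.9]), 'long': 99.7, 'short': 86.4, 'ang': 9.9, 'n': 3442}
  base {'c': array([607.6, -99.8]), 'mean': array([608.2, -99.8,  69.7]), 'long': 67.8, 'short': 7.0, 'ang': -80.0, 'n': 573}
```

```bash
python3 -m creep '[{"claw":255,"dx":0,"dy":0,"dz":-0.03,"ax":0,"ay":0,"az":0},{"claw":255,"dx":0,"dy":0,"dz":-0.03,"ax":0,"ay":0,"az":0},{"claw":255,"dx":0,"dy":0,"dz":-0.018,"ax":0,"ay":0,"az":0},{"claw":255,"dx":0,"dy":0,"dz":-0.01,"ax":0,"ay":0,"az":0},{"claw":255,"dx":0,"dy":0,"dz":-0.006,"ax":0,"ay":0,"az":0},{"claw":255,"dx":0,"dy":0,"dz":0,"ax":0,"ay":0,"az":0}]'
python3 -m creep '[{"claw":255,"dx":0,"dy":0,"dz":-0.004,"ax":0,"ay":0,"az":0},{"claw":255,"dx":0,"dy":0,"dz":-0.003,"ax":0,"ay":0,"az":0},{"claw":255,"dx":0,"dy":0,"dz":0,"ax":0,"ay":0,"az":0}]'
```

```text
time_s: 15.62
eef_pos: [0.5687, -0.106, 0.0984]
tool_rot: [0.0, 0.996, 0.086, 0.0]
force: [-0.8, 1.0, -0.3]
gripper_width: 0.569
gripper_force: 63.1
time_s: 16.0
eef_pos: [0.5685, -0.1061, 0.0911]
tool_rot: [-0.0, 0.996, 0.086, -0.0]
force: [0.2, -0.2, -1.6]
gripper_width: 0.574
gripper_force: 63.1
```

```bash
python3 -m creep '[{"claw":255,"dx":0,"dy":0,"dz":-0.002,"ax":0,"ay":0,"az":0},{"claw":255,"dx":0,"dy":0,"dz":-0.001,"ax":0,"ay":0,"az":0},{"claw":255,"dx":0,"dy":0,"dz":0,"ax":0,"ay":0,"az":0}]'
python3 -m creep '[{"claw":255,"dx":0,"dy":0,"dz":-0.001,"ax":0,"ay":0,"az":0},{"claw":255,"dx":0,"dy":0,"dz":-0.001,"ax":0,"ay":0,"az":0},{"claw":255,"dx":0,"dy":0,"dz":0,"ax":0,"ay":0,"az":0}]'
```

```text
time_s: 16.38
eef_pos: [0.5685, -0.1061, 0.0881]
tool_rot: [-0.0, 0.996, 0.086, -0.0]
force: [-0.4, 0.2, -1.6]
gripper_width: 0.575
gripper_force: 63.1
time_s: 16.75
eef_pos: [0.5685, -0.1061, 0.0861]
tool_rot: [-0.0, 0.996, 0.086, -0.0]
force: [0.0, 1.0, -2.3]
gripper_width: 0.568
gripper_force: 63.1
```

```bash
python3 -m creep '[{"claw":255,"dx":0,"dy":0,"dz":-0.001,"ax":0,"ay":0,"az":0},{"claw":255,"dx":0,"dy":0,"dz":0,"ax":0,"ay":0,"az":0}]'
```

```text
time_s: 17.0
eef_pos: [0.5686, -0.1061, 0.0855]
tool_rot: [0.0, 0.996, 0.086, 0.0]
force: [-1.6, -0.3, 2.0]
gripper_width: 0.571
gripper_force: 63.3
```

```bash
python3 -m creep '[{"claw":255,"dx":0,"dy":0,"dz":-0.001,"ax":0,"ay":0,"az":0},{"claw":255,"dx":0,"dy":0,"dz":0,"ax":0,"ay":0,"az":0}]'
python3 -m creep '[{"claw":0,"dx":0,"dy":0,"dz":0.001,"ax":0,"ay":0,"az":0},{"claw":0,"dx":0,"dy":0,"dz":0,"ax":0,"ay":0,"az":0},{"claw":0,"dx":0,"dy":0,"dz":0,"ax":0,"ay":0,"az":0},{"claw":0,"dx":0,"dy":0,"dz":0.02,"ax":0,"ay":0,"az":0},{"claw":0,"dx":0,"dy":0,"dz":0.05,"ax":0,"ay":0,"az":0},{"claw":0,"dx":0,"dy":0,"dz":0.03,"ax":0,"ay":0,"az":0},{"claw":0,"dx":0,"dy":0,"dz":0,"ax":0,"ay":0,"az":0}]'
python3 look.py .5687 -.106 .12 .15
python3 -m creep '[{"claw":0,"dx":-0.02,"dy":0.039,"dz":0,"ax":0,"ay":0,"az":0},{"claw":0,"dx":-0.02,"dy":0.039,"dz":0,"ax":0,"ay":0,"az":0},{"claw":0,"dx":-0.02,"dy":0.039,"dz":0,"ax":0,"ay":0,"az":0},{"claw":0,"dx":-0.02,"dy":0.039,"dz":0,"ax":0,"ay":0,"az":0},{"claw":0,"dx":-0.02,"dy":0.039,"dz":0,"ax":0,"ay":0,"az":0},{"claw":0,"dx":-0.018,"dy":0.038,"dz":0,"ax":0,"ay":0,"az":0},{"claw":0,"dx":0,"dy":0,"dz":0,"ax":0,"ay":0,"az":0}]'
python3 look.py .451 .127 .06 .08
```

```text
time_s: 17.25
eef_pos: [0.5687, -0.1062, 0.0854]
tool_rot: [0.0, 0.996, 0.086, 0.0]
force: [-4.6, 0.6, 10.6]
gripper_width: 0.573
gripper_force: 64.4
time_s: 18.12
eef_pos: [0.5695, -0.1065, 0.1873]
tool_rot: [0.001, 0.996, 0.086, 0.002]
force: [-0.4, -0.1, -0.0]
gripper_width: 0.994
gripper_force: 0.0
t 18.125 tcp [ 569.5 -106.5  187.3] yaw_y -80.2 tilt [ 0.004 -0.002 -1.   ] F [-0.4 -0.1 -0. ] w 0.9938583539944446
{'c': array([ 568. , -106.7]), 'mean': array([ 568. , -106.7,  130.4]), 'long': 68.5, 'short': 50.2, 'ang': 10.0, 'n': 2118}
time_s: 19.05
eef_pos: [0.449, 0.1286, 0.1841]
tool_rot: [-0.0, 0.996, 0.087, -0.001]
force: [0.5, 0.6, 0.2]
gripper_width: 1.003
gripper_force: 0.0
t 19.05 tcp [449.  128.6 184.1] yaw_y -80.0 tilt [-0.002  0.    -1.   ] F [0.5 0.6 0.2] w 1.0026640723617668
{'c': array([451.5, 128.1]), 'mean': array([450.7, 128. ,  68.9]), 'long': 53.2, 'short': 52.6, 'ang': -78.7, 'n': 910}
```

```bash
python3 -m creep '[{"claw":0,"dx":0.002,"dy":-0.0005,"dz":-0.05,"ax":0,"ay":0,"az":0},{"claw":0,"dx":0,"dy":0,"dz":-0.045,"ax":0,"ay":0,"az":0},{"claw":0,"dx":0,"dy":0,"dz":-0.04,"ax":0,"ay":0,"az":0},{"claw":0,"dx":0,"dy":0,"dz":-0.02,"ax":0,"ay":0,"az":0},{"claw":0,"dx":0,"dy":0,"dz":-0.008,"ax":0,"ay":0,"az":0},{"claw":0,"dx":0,"dy":0,"dz":0,"ax":0,"ay":0,"az":0}]'
python3 -m creep '[{"claw":255,"dx":0,"dy":0,"dz":0,"ax":0,"ay":0,"az":0},{"claw":255,"dx":0,"dy":0,"dz":0,"ax":0,"ay":0,"az":0},{"claw":255,"dx":0,"dy":0,"dz":0,"ax":0,"ay":0,"az":0},{"claw":255,"dx":0,"dy":0,"dz":0,"ax":0,"ay":0,"az":0},{"claw":255,"dx":0,"dy":0,"dz":0,"ax":0,"ay":0,"az":0}]'
python3 -m creep '[{"claw":255,"dx":0,"dy":0,"dz":0.02,"ax":0,"ay":0,"az":0},{"claw":255,"dx":0,"dy":0,"dz":0.05,"ax":0,"ay":0,"az":0},{"claw":255,"dx":0,"dy":0,"dz":0.05,"ax":0,"ay":0,"az":0},{"claw":255,"dx":0,"dy":0,"dz":0.05,"ax":0,"ay":0,"az":0},{"claw":255,"dx":0,"dy":0,"dz":0.01,"ax":0,"ay":0,"az":0}]'
```

```text
time_s: 19.85
eef_pos: [0.4527, 0.1258, 0.022]
tool_rot: [0.0, 0.996, 0.085, -0.0]
force: [0.5, 0.8, -0.7]
gripper_width: 1.0
gripper_force: 0.0
time_s: 20.48
eef_pos: [0.4531, 0.1264, 0.0235]
tool_rot: [0.0, 0.996, 0.086, 0.001]
force: [-2.8, -0.5, 10.2]
gripper_width: 0.611
gripper_force: 61.1
time_s: 21.1
eef_pos: [0.4536, 0.1265, 0.2054]
tool_rot: [0.0, 0.996, 0.086, 0.003]
force: [-0.7, -1.7, -1.0]
gripper_width: 0.616
gripper_force: 63.4
```

```bash
python3 -m creep '[{"claw":255,"dx":0.008,"dy":-0.054,"dz":0,"ax":0,"ay":0,"az":0},{"claw":255,"dx":0.008,"dy":-0.054,"dz":0,"ax":0,"ay":0,"az":0},{"claw":255,"dx":0.008,"dy":-0.054,"dz":0,"ax":0,"ay":0,"az":0},{"claw":255,"dx":0.008,"dy":-0.054,"dz":0,"ax":0,"ay":0,"az":0},{"claw":255,"dx":0.008,"dy":-0.054,"dz":0,"ax":0,"ay":0,"az":0},{"claw":255,"dx":0.008,"dy":-0.054,"dz":0,"ax":0,"ay":0,"az":0},{"claw":255,"dx":0.008,"dy":-0.054,"dz":0,"ax":0,"ay":0,"az":0}]'
python3 - <<'E'
from h import *
z=np.load('top0.npz');P=cloud(z['d'],'top')
W=P.reshape(-1,3)
def q(m,s): print(s,m.sum(),np.round(np.nanmin(W[m],0)*1e3) if m.any() else'',np.round(np.nanmax(W[m],0)*1e3) if m.any() else '')
box=(W[:,0]>.35)&(W[:,0]<.68)&(W[:,1]<-.2)&(W[:,1]>-.55)
q(box&(W[:,2]<.016)&(W[:,2]>.0055),'floor')
for x in(.46,.5,.54,.58):
    k=box&(abs(W[:,0]-x)<.01)&(W[:,1]>-.5);o=np.argsort(-W[k][:,1]);print(x,[(int(a*1e3),int(b*1e3)) for a,b in W[k][o][::6][:,1:]])
for y in(-.3,-.36,-.42):
    k=(abs(W[:,1]-y)<.004)&(W[:,0]>.38)&(W[:,0]<.68);o=np.argsort(W[k][:,0]);print(y,[(int(a*1e3),int(b*1e3)) for a,b in W[k][o][::5][:,[0,2]]])
E
python3 look2.py .509 -.252 .2535 n3
```

```text
time_s: 21.98
eef_pos: [0.5082, -0.2532, 0.2012]
tool_rot: [-0.001, 0.996, 0.086, -0.001]
force: [0.1, 0.2, -1.3]
gripper_width: 0.608
gripper_force: 63.4
floor 3230 [ 351. -550.    6.] [ 680. -201.   16.]
0.46 [(-200, 0), (-202, -1), (-205, 0), (-208, 0), (-211, 0), (-214, 2), (-215, -1), (-218, -3), (-221, -1), (-223, 0), (-227, 0), (-229, 0), (-232, 1), (-235, 1), (-236, -3), (-239, -1), (-241, 0), (-244, 0), (-248, 0), (-250, 1), (-253, 1), (-254, -3), (-257, 13), (-257, 25), (-257, 37), (-258, 22), (-258, 46), (-258, 58), (-258, 5), (-259, 68), (-259, 78), (-262, 81), (-264, 82), (-266, 73), (-287, 13), (-288, 6), (-291, 5), (-294, 6), (-297, 7), (-299, 10), (-301, 12), (-305, 10), (-306, 5), (-309, 6), (-312, 6), (-315, 6), (-317, 11), (-320, 10), (-323, 9), (-325, 13), (-328, 2), (-330, 7), (-332, 8), (-335, 9), (-338, 9), (-341, 9), (-343, 4), (-346, 2), (-349, 4), (-351, 5), (-354, 8), (-357, 6), (-359, 9), (-361, 10), (-364, 12), (-367, 4), (-369, 4), (-372, 7), (-375, 6), (-377, 8), (-379, 12), (-382, 3), (-385, 3), (-387, 13), (-390, 6), (-393, 6), (-395, 7), (-399, 5), (
[... 6764 characters left out ...]
ort': 8.5, 'ang': -37.5, 'n': 41}
  base {'c': array([ 568.9, -106.9]), 'mean': array([ 561.8, -102.2,   71.9]), 'long': 104.9, 'short': 86.4, 'ang': 9.9, 'n': 336}
side lip {'c': array([ 503.9, -263.7]), 'mean': array([ 498.8, -284.4,  189. ]), 'long': 91.5, 'short': 86.6, 'ang': -51.9, 'n': 303}
  base {'c': array([ 554.5, -131.9]), 'mean': array([ 553.6, -122.2,   73.4]), 'long': 118.8, 'short': 57.8, 'ang': -28.5, 'n': 124}
wrist lip {'c': array([ 508.6, -252.1]), 'mean': array([ 526.8, -250.2,  189.2]), 'long': 91.3, 'short': 88.4, 'ang': -25.7, 'n': 3045}
  base {'c': array([ 568.4, -107.5]), 'mean': array([ 573.4, -116.2,   73.3]), 'long': 104.0, 'short': 79.5, 'ang': 10.4, 'n': 3623}
```

View pics/n3_side.png

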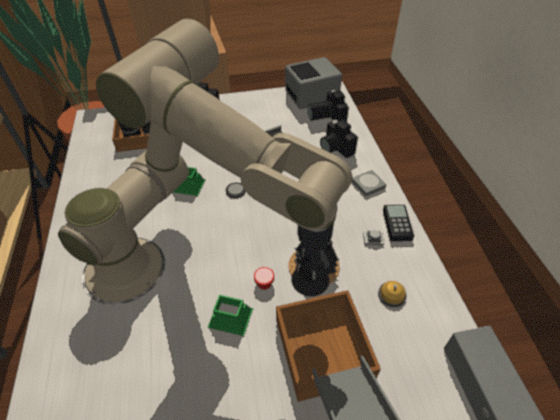

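The side view shows the round hood held at about (310,280), upright and just before the bin. The bin floor centre measures about (0.525, -0.361).

```bash
python3 -m creep '[{"claw":255,"dx":0.008,"dy":-0.05,"dz":0,"ax":0,"ay":0,"az":0},{"claw":255,"dx":0.008,"dy":-0.05,"dz":0,"ax":0,"ay":0,"az":0},{"claw":255,"dx":0,"dy":0,"dz":0,"ax":0,"ay":0,"az":0},{"claw":255,"dx":0,"dy":0,"dz":-0.04,"ax":0,"ay":0,"az":0},{"claw":255,"dx":0,"dy":0,"dz":-0.045,"ax":0,"ay":0,"az":0},{"claw":255,"dx":0,"dy":0,"dz":-0.04,"ax":0,"ay":0,"az":0},{"claw":255,"dx":0,"dy":0,"dz":-0.02,"ax":0,"ay":0,"az":0},{"claw":255,"dx":0,"dy":0,"dz":0,"ax":0,"ay":0,"az":0}]'
python3 -m creep '[{"claw":255,"dx":0,"dy":0,"dz":-0.01,"ax":0,"ay":0,"az":0},{"claw":255,"dx":0,"dy":0,"dz":-0.004,"ax":0,"ay":0,"az":0},{"claw":255,"dx":0,"dy":0,"dz":0,"ax":0,"ay":0,"az":0}]'
```

```text
time_s: 23.12
eef_pos: [0.5241, -0.3493, 0.0558]
tool_rot: [-0.002, 0.996, 0.086, -0.001]
force: [0.7, 0.2, -0.9]
gripper_width: 0.616
gripper_force: 63.7
time_s: 23.5
eef_pos: [0.5246, -0.3515, 0.0433]
tool_rot: [0.0, 0.996, 0.086, 0.0]
force: [-0.1, -0.8, -1.4]
gripper_width: 0.609
gripper_force: 63.8
```

```bash
python3 -m creep '[{"claw":255,"dx":0,"dy":0,"dz":-0.004,"ax":0,"ay":0,"az":0},{"claw":255,"dx":0,"dy":0,"dz":-0.003,"ax":0,"ay":0,"az":0},{"claw":255,"dx":0,"dy":0,"dz":-0.001,"ax":0,"ay":0,"az":0},{"claw":255,"dx":0,"dy":0,"dz":0,"ax":0,"ay":0,"az":0}]'
python3 -m creep '[{"claw":255,"dx":0,"dy":0,"dz":-0.001,"ax":0,"ay":0,"az":0},{"claw":255,"dx":0,"dy":0,"dz":0,"ax":0,"ay":0,"az":0}]'
python3 -m creep '[{"claw":255,"dx":0,"dy":0,"dz":-0.001,"ax":0,"ay":0,"az":0},{"claw":255,"dx":0,"dy":0,"dz":0,"ax":0,"ay":0,"az":0}]'
```

```text
time_s: 24.0
eef_pos: [0.5245, -0.3516, 0.0351]
tool_rot: [-0.0, 0.996, 0.086, -0.0]
force: [0.2, 0.3, -1.0]
gripper_width: 0.609
gripper_force: 63.8
time_s: 24.25
eef_pos: [0.5245, -0.3516, 0.0341]
tool_rot: [-0.0, 0.996, 0.086, -0.0]
force: [-1.0, -1.7, -1.7]
gripper_width: 0.612
gripper_force: 63.8
time_s: 24.5
eef_pos: [0.5245, -0.3516, 0.0331]
tool_rot: [-0.0, 0.996, 0.086, -0.0]
force: [0.3, 0.1, -1.8]
gripper_width: 0.607
gripper_force: 63.8
```

```bash
python3 -m creep '[{"claw":255,"dx":0,"dy":0,"dz":-0.001,"ax":0,"ay":0,"az":0},{"claw":255,"dx":0,"dy":0,"dz":0,"ax":0,"ay":0,"az":0}]'
python3 -m creep '[{"claw":255,"dx":0,"dy":0,"dz":-0.0005,"ax":0,"ay":0,"az":0},{"claw":255,"dx":0,"dy":0,"dz":0,"ax":0,"ay":0,"az":0}]'
```

```text
time_s: 24.75
eef_pos: [0.5246, -0.3517, 0.0327]
tool_rot: [0.0, 0.996, 0.086, 0.0]
force: [-2.0, 0.9, 3.4]
gripper_width: 0.614
gripper_force: 64.2
time_s: 25.0
eef_pos: [0.5246, -0.3517, 0.0326]
tool_rot: [0.0, 0.996, 0.086, 0.0]
force: [-3.3, 2.2, 8.3]
gripper_width: 0.61
gripper_force: 64.6
```

Contact is made with the bin floor. I'll release, go straight up, clear the view and check everything.

```bash
python3 -m creep '[{"claw":0,"dx":0,"dy":0,"dz":0.0005,"ax":0,"ay":0,"az":0},{"claw":0,"dx":0,"dy":0,"dz":0,"ax":0,"ay":0,"az":0},{"claw":0,"dx":0,"dy":0,"dz":0,"ax":0,"ay":0,"az":0},{"claw":0,"dx":0,"dy":0,"dz":0.02,"ax":0,"ay":0,"az":0},{"claw":0,"dx":0,"dy":0,"dz":0.05,"ax":0,"ay":0,"az":0},{"claw":0,"dx":0,"dy":0,"dz":0.06,"ax":0,"ay":0,"az":0},{"claw":0,"dx":0,"dy":0,"dz":0.05,"ax":0,"ay":0,"az":0},{"claw":0,"dx":0,"dy":0,"dz":0,"ax":0,"ay":0,"az":0}]'
python3 look.py .5245 -.3517 .065 .095
python3 -m creep '[{"claw":0,"dx":-0.05,"dy":0.01,"dz":0.01,"ax":0,"ay":0,"az":0},{"claw":0,"dx":-0.05,"dy":0.01,"dz":0.01,"ax":0,"ay":0,"az":0},{"claw":0,"dx":-0.05,"dy":0.01,"dz":0,"ax":0,"ay":0,"az":0},{"claw":0,"dx":-0.05,"dy":0.01,"dz":0,"ax":0,"ay":0,"az":0},{"claw":0,"dx":0,"dy":0,"dz":0,"ax":0,"ay":0,"az":0},{"claw":0,"dx":0,"dy":0,"dz":0,"ax":0,"ay":0,"az":0}]'
python3 - <<'E'
from h import *
for c in('top','side'):
    p,d=ctrl.camera(c);P=cloud(d,c);cv2.imwrite('pics/end_%s.png'%c,p[...,::-1])
    print(c,'stack',rect(P,(.5685,-.106),.06,.122,.15),'\n lip base',rect(P,(.5685,-.106),.075,.005,.020),'\n round',rect(P,(.5245,-.3517),.045,.068,.1))
E
```

```text
time_s: 26.0
eef_pos: [0.5257, -0.3526, 0.2165]
tool_rot: [0.003, 0.996, 0.086, 0.003]
force: [-0.7, 0.3, -0.5]
gripper_width: 1.001
gripper_force: 0.0
t 26.0 tcp [ 525.7 -352.6  216.5] yaw_y -80.2 tilt [ 0.006 -0.006 -1.   ] F [-0.7  0.3 -0.5] w 1.000575137457459
{'c': array([ 523. , -352.4]), 'mean': array([ 522.5, -352.5,   76.8]), 'long': 53.3, 'short': 52.6, 'ang': 9.6, 'n': 853}
time_s: 26.8
eef_pos: [0.3248, -0.3117, 0.2315]
tool_rot: [-0.0, 0.996, 0.085, -0.0]
force: [0.6, -0.9, -0.1]
gripper_width: 1.0
gripper_force: 0.0
top stack {'c': array([ 568.5, -107.2]), 'mean': array([ 568. , -107.1,  130.1]), 'long': 68.4, 'short': 51.6, 'ang': 9.8, 'n': 152} 
 lip base {'c': array([ 567.3, -105.4]), 'mean': array([558. , -97.8,   7. ]), 'long': 148.2, 'short': 142.9, 'ang': 56.9, 'n': 308} 
 round {'c': array([ 523.8, -351.4]), 'mean': array([ 523. , -352.1,   76.9]), 'long': 52.7, 'short': 52.7, 'ang': -32.8, 'n': 112}
side stack {'c': array([ 568.9, -107. ]), 'mean': array([ 568.4, -108.5,  129.9]), 'long': 69.7, 'short': 54.7, 'ang': 9.2, 'n': 230} 
 lip base {'c': array([ 558.5, -128.4]), 'mean': array([ 556.4, -138. ,    8.9]), 'long': 146.1, 'short': 100.2, 'ang': -20.5, 'n': 457} 
 round {'c': array([ 523.4, -354.1]), 'mean': array([ 523.3, -354.2,   76.9]), 'long': 52.7, 'short': 52.3, 'ang': 85.7, 'n': 174}
```

View pics/end_side.png

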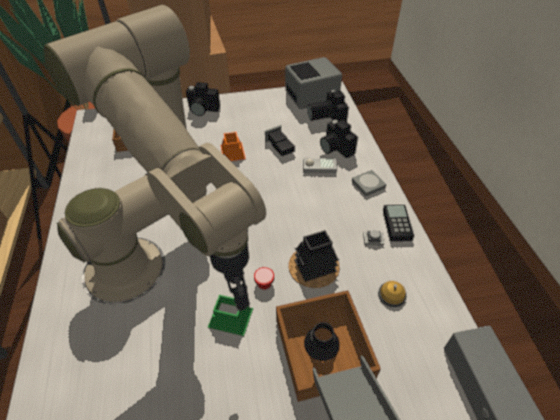

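The side view shows the three nested hoods upright on the pad at (317,255) and the round hood standing in the bin at (322,342). The bystanders are where they were and the gripper is clear. The stack top measures 130 mm (132 expected) and the round hood's top 77 mm (79 expected).

```bash
python3 -c "
from rig import ctrl
print(ctrl.hand_in())"
```

```text
the job is handed in; nothing more can be done
None
```

I nested both loose hoods fully down over the one on the pad, stood the round hood mouth down on the bin floor and handed in at about 27 s; the final camera check looked right, but the hand-in gave no verdict.

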